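# Clear the used stain tray and peel it off the nested stack

### The job

The plug in the top tray is freshly stained: take it out with the spring tongs, stand it upright on the plywood offcut to dry, and put the tongs back upright in their wooden block. Then peel the used top tray off the stack by easing one corner up first, without shifting the two clean trays it is clipped to, and finish holding it up, level and well clear of the stack, without letting go. Touch the wet plug only with the tongs, and leave the stain tin where it is.

Things in the scene. Friction and masses are not known exactly. Their poses are not given: they have to be found in the camera images.
- stack: the two clean grey trays under the top one, one loose body of about 2.2 kg (ballasted), 212x152 mm over the rims, rims at 74 and 44 mm height. Origin: centre of the underside; x along the long sides. Four steel spring clips on its upper rim's long sides, 72 mm either way from the middle, reach over ridges on the top tray: each lets go after some 6 mm of rise and 3 to 4 N, more if pulled fast
- top_tray: the used tray, light grey with dark dried stain, about 160 g, 212x152 mm over the rim, 44 mm tall, nested with its underside 60 mm above the stack's. Origin: centre of its underside, x along the long sides, z up. Floor 3 mm thick; walls lean out; rim band with flat upright sides, 9 mm thick, from z = 28 to 44 mm, its middle line at x = +-101.5 and y = +-71.5 mm, corners rounded
- tray_corner0 (a point): top tray's corner at -x +y, top of rim; seated, 104 mm above the stack's underside. Pulled straight up, all four clips hold at once; turned up slowly (25 mm/s) by about 0.15 rad about the far bottom edge (88 mm from the middle), they let go in turn and the tray then lifts off
- tray_corner1 (a point): top tray's corner at +x +y, top of rim
- tray_corner2 (a point): top tray's corner at +x -y, top of rim; opposite corner0
- tray_corner3 (a point): top tray's corner at -x -y, top of rim; opposite corner1
- plug: reddish brown freshly stained wooden plug, an upright cylinder 18 mm in diameter and 32 mm tall, 15 g, standing on the floor of the top tray. Origin: centre of its underside, z up
- tongs: steel spring tongs with blue grip pads, 117 mm tall, standing tips down. Origin: midway between the tip ends; z up to the bow, tips open and close along y. Pads 34 mm tall, 14 mm wide, middle at z = 70 mm, 35 mm apart over their outsides when free; at 32 mm held firmly (5 N), tips 30 mm apart; at 27.5 mm the tips grip the plug (35 N on the pads is good). Tips 14 mm wide, 16 mm tall
- tongs_block: fixed wooden block 48x80x45 mm with an upright pocket 20 mm (x) by 54 mm (y), floor 8 mm above the underside, in which the tongs stand with their y along the block's y. Origin: centre of the underside, z up
- offcut: loose piece of plywood 100 (x) x 80 (y) x 18 mm. Origin: centre of its underside, top face at z = 18 mm
- stain_tin: red paint tin, 77 mm across, 77 mm tall, a bystander. Origin: centre of the underside

How it is judged:
By the outcome, as a careful person would: the job done as asked, in the order asked, and still so for the second after the job is handed in, while the arm keeps its last pose, push and grip.
It also fails if it takes over 67 s, if anything falls off the work surface, if the arm or the gripper's body presses on something with over 40 N, if the wrist force passes 120 N, or if a joint passes its speed limit or range.

### The arm

A 6-joint arm with a two-finger parallel gripper is mounted at the origin on the work surface; the furniture and walls round the work are solid. World frame = base frame: x ahead of the robot, y to its left, z up, the work surface at z = 0. Lengths are in m, angles in degrees, forces in N, time in s.
With the tool pointing down it reaches from about 0.35 to 0.875 m from the base axis. Payload 4.2 kg.
Tool frame: the origin (TCP) lies on the front face of the gripper's body, between the roots of the fingers; the fingertips stand 70 mm ahead of it and the grasp point (between the pads) lies 51 mm ahead of it (r.nose_length is the distance from the TCP to the fingertips, in m); z points along the fingers, y is the direction in which the jaws open and shut (so a half turn about z gives the same grasp; the last joint's range is limited). The gripper opens to 87 mm and grips with 3 to 60 N. Pads are 19 mm wide; open, the fingers measure 117 mm over their backs; the gripper's body (75 mm by 190 mm) begins 51 mm behind the grasp point.
Start: joints at [88.327, 22.042, 0.453, 0, -68.411, -14.817], TCP at [0.177, 0.599, 0.292] pointing down, gripper open.
Joint ranges: [-179.83, 179.83], [-69.29, 118.12], [-61.27, 80.66], [-181.25, 117.63], [-171.15, -9.14], [-177.46, 177.46]. Speed limits (degrees/s): [159.86, 159.86, 180, 180, 180, 180].

### API

Orientations are given as a 3x3 rotation matrix whose columns are the frame's x, y, z axes.
In Python, from station import telemetry, capture, order, r gives the robot as it stands.
- The arm moves only by the tool drive_tool, never from a script. Its argument "series" is a list of rows, each a list of 4 numbers: the shift along the tool's x, y, z as a fraction of full scale, then the turn about the tool's z as a fraction of full scale. In form: [[dx, dy, dz, turn], ...]. A call has 1 to 10 rows; each row is the pose to reach, as a shift and turn from the pose commanded when the call began, along the tool's axes at that moment; what a row does not reach only later rows make up. Full scale, the value 1, is 0.12 m for a shift and 2 rad for a turn. A row lasts 1/8 s, in which the tool goes at most 62.5 mm and 10.7 degrees, less where a joint would pass 70% of its speed; a pose out of reach is approached as far as the arm can. A call with a number of a shift or a turn outside -1 to 1 is refused whole. A call with a gripper value outside its range is refused whole. "fingers" is the finger opening in mm, from 0 to 87, set as the call begins (left out, the last holds). The fingers move at their own pace and stop on an object; the grip force is fixed at half the most. Time passes only in rows, so rows that repeat a pose let the fingers close. It gives the time, the measured TCP pose, the force and the opening at its end, in the units of the state.
- telemetry.sense(): the state, without advancing time (a new reading comes with each control period).
- capture(name): name is "side" or "top" or "wrist"; returns a dict with "color" (384x512x3 uint8, blue, green, red), "fx", "fy", "cx", "cy" (pixels), "eye" and "attitude" of the camera in the world; the wrist camera has in their place "mount" (4x4, takes a point from camera to tool coordinates, whose origin is the TCP and whose axes are the flange's). Camera axes: x right, y up, looking along -z (the intrinsics and any distortion apply to the point x, -y, -z); pixel columns grow to the right and rows downward; lengths in m; the calibration is good to about 2 mm. A picture is of the moment at which its call begins: read the wrist's pose just before it. There is no depth.
- order.finish_job(): hands the job in, once; it reports no verdict.
The state is a dict: "time_s": time; "joints": joint angles; "joint_velocities": joint speeds; "effort": joint torques, N m; "tcp_pos": TCP position; "ee_rot": TCP orientation; "wrist_force": force on the tool from outside, world axes, zero at the start; "moment": the same for the moment, N m; "gripper_width": opening from 0.0 (shut) to 1.0 (fully open).
Only numpy, scipy, OpenCV 4.12 (cv2) and the standard library are available. Lean on these libraries where they do the work, as an engineer would, in place of code of your own. Each camera call takes 0.05 s, during which the arm holds its last target. There are 200 camera calls.

## Working session

There is one attempt and no reset: what is moved stays moved. The work goes in short steps, Python scripts to look and compute and a tool call to move; the robot and the scene stay as the last step left them, time stands still between calls to the robot, and variables do not carry over. Pictures are saved under pics/ and viewed, about 8 in all and at most 12, crops included, and the job is handed in when it is done.

Besides the shell and the picture viewer there is one more tool, called after ">>>" as a command line: name --pt "numbers of a row" for each row, then --argument value for the rest. drive_tool: Moves the arm, as the interface text tells. Shift numbers are shares of 0.12 m and turn numbers shares of 2 rad, none past 1 either way. Its arguments: {"type":"object","properties":{"series":{"type":"array","items":{"type":"array","items":{"type":"number","minimum":-1,"maximum":1}}},"fingers":{"type":"number"}},"required":["series"]}

```bash
ls; mkdir -p pics
cat > h.py <<'E'
import numpy as np, cv2
from station import telemetry, capture, order, r
def snap(name,fn):
    s=telemetry.sense(); c=capture(name); cv2.imwrite('pics/'+fn+'.png',c['color'])
    if 'mount' in c:
        T=np.eye(4);T[:3,:3]=np.array(s['ee_rot']);T[:3,3]=s['tcp_pos'];M=T@np.array(c['mount']);c['eye']=M[:3,3];c['attitude']=M[:3,:3]
    np.savez('pics/'+fn+'.npz',**{k:v for k,v in c.items() if k!='mount'})
    return c
def load(fn): return dict(np.load('pics/'+fn+'.npz',allow_pickle=True))
def ray(c,u,v):
    A=np.array(c['attitude'],float)
    d=A@np.array([(u-c['cx'])/c['fx'],-(v-c['cy'])/c['fy'],-1.]);return np.array(c['eye'],float),d/np.linalg.norm(d)
def onz(c,u,v,z):
    e,d=ray(c,u,v);return e+d*(z-e[2])/d[2]
def tri(*obs):
    A=np.zeros((3,3));b=np.zeros(3);L=[]
    for c,u,v in obs:
        e,d=ray(c,u,v);P=np.eye(3)-np.outer(d,d);A+=P;b+=P@e;L.append((e,d))
    x=np.linalg.solve(A,b);return x,[float(np.linalg.norm(np.cross(x-e,d))) for e,d in L]
def px(c,p):
    q=np.array(c['attitude'],float).T@(np.array(p)-c['eye']);return c['cx']-c['fx']*q[0]/q[2],c['cy']+c['fy']*q[1]/q[2]
def mask(c,lo,hi):
    return cv2.inRange(cv2.cvtColor(c['color'],cv2.COLOR_BGR2HSV),lo,hi)
E
python3 - <<'E'
from h import *
cs=[snap(n,n+'0') for n in('side','top','wrist')]
for c in cs: print({k:v for k,v in c.items() if k not in('color','mount')})
cv2.imwrite('pics/a.png',cv2.resize(np.hstack([cs[0]['color'],cs[1]['color']]),(800,300)))
s=telemetry.sense();print(s)
E
```

```text
pics
{'fx': 436.7841252567603, 'fy': 436.7841252567603, 'cx': 259.5237575021038, 'cy': 193.11371740732486, 'eye': array([ 0.20989827, -0.85592159,  0.53277391]), 'attitude': array([[ 0.95396437,  0.100006  , -0.28275569],
       [-0.29950296,  0.36734686, -0.88054203],
       [ 0.01580993,  0.92469189,  0.38038791]])}
{'fx': 358.06964647251465, 'fy': 358.06964647251465, 'cx': 249.73144234923132, 'cy': 191.73779604466657, 'eye': array([0.48499774, 0.19136996, 1.00771859]), 'attitude': array([[-0.02485217,  0.99652585, -0.07948958],
       [-0.99960289, -0.02582778, -0.01126883],
       [-0.01328272,  0.07917796,  0.996772  ]])}
{'fx': 327.15465516663187, 'fy': 327.15465516663187, 'cx': 251.88952196928057, 'cy': 187.1988605334677, 'eye': array([0.25623983, 0.57579197, 0.3838462 ]), 'attitude': array([[-2.84900904e-01,  9.15496193e-01,  2.84074277e-01],
       [-9.58556961e-01, -2.72153196e-01, -8.42685602e-02],
       [ 1.64176380e-04, -2.96309565e-01,  9.55091940e-01]])}
{'time_s': 0.15, 'joints': array([ 8.83268940e+01,  2.20853409e+01,  3.97182928e-01, -2.04016374e-02,
       -6.84151443e+01, -1.48168827e+01]), 'joint_velocities': array([-0.01664356, -0.06068434,  0.22980908,  0.11057336,  0.01080702,
        0.02637285]), 'effort': array([-1.12463553e-03, -3.91051877e+01,  1.87587619e+01,  4.22228694e+00,
        1.23978284e-02, -1.38830251e-04]), 'tcp_pos': array([0.17728524, 0.59896676, 0.29135773]), 'ee_rot': array([[ 9.58832099e-01, -2.83973343e-01, -3.83604912e-04],
       [-2.83973567e-01, -9.58830433e-01, -1.79250555e-03],
       [ 1.41211730e-04,  1.82764551e-03, -9.99998320e-01]]), 'wrist_force': array([ 0.59392529,  0.3759434 , -0.14407785]), 'moment': array([-0.02817602, -0.04692275, -0.02757972]), 'gripper_width': 1.0006991151366804}
```

View pics/top0.png

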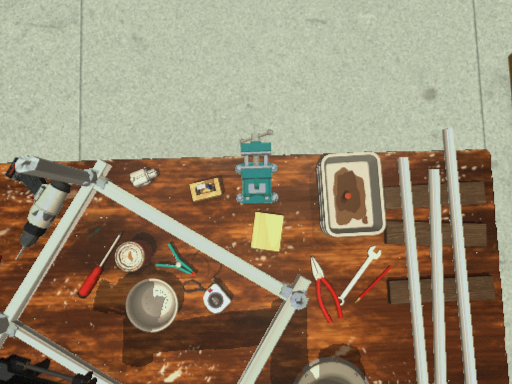

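View pics/side0.png

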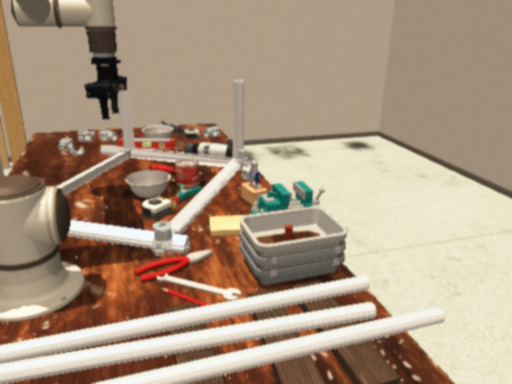

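Run:
```python
from h import *
a=load('side0')['color'][60:300,100:360];b=load('top0')['color'][120:330,120:400]
a=cv2.resize(a,None,fx=1.7,fy=1.7,interpolation=3);b=cv2.resize(b,None,fx=1.25,fy=1.25)
w=load('wrist0')['color']; w=cv2.resize(w,(350,262))
o=np.zeros((600,800,3),np.uint8);o[:a.shape[0],:a.shape[1]]=a;o[:262,450:800]=w;o[300:300+b.shape[0],450:800]=b[:300]
cv2.imwrite('pics/m1.png',o)
c=load('top0')
for n,u,v,z in[('tray',351,194,.1),('tongs',205,189,.1),('off',267,232,.018),('tin',130,257,.077),('corner100,175',100,175,.03),('c300,290',300,290,.03)]:print(n,onz(c,u,v,z).round(3))
```

```text
tray [ 0.545 -0.055  0.1  ]
tongs [0.567 0.315 0.1  ]
off [0.452 0.158 0.018]
tin [0.398 0.515 0.077]
corner100,175 [0.62  0.615 0.03 ]
c300,290 [0.296 0.074 0.03 ]
```

View pics/m1.png

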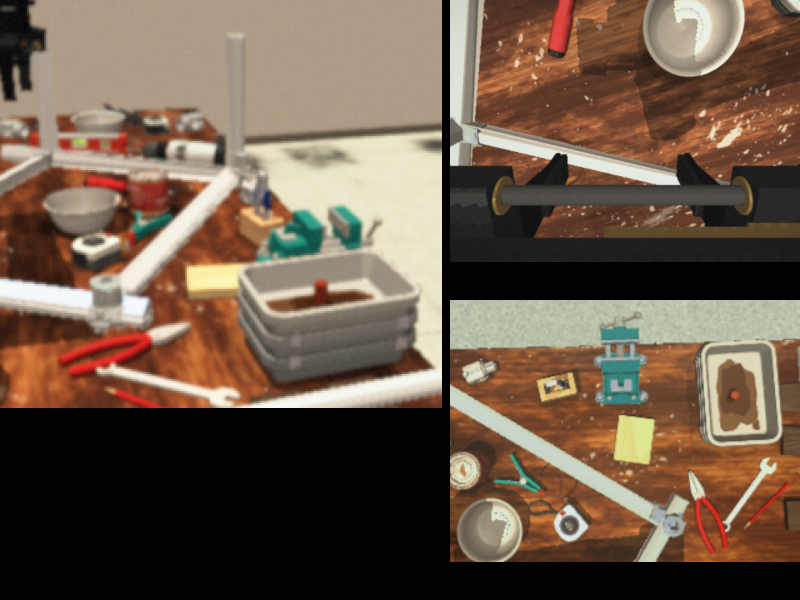

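>>> drive_tool --pt "0.5 0.17 0 0" --pt "0.95 0.34 0 0" --pt "0.95 0.34 0 0"

```text
time_s: 0.52
tcp_pos: [0.2775, 0.5254, 0.2921]
ee_rot: [[0.958, -0.288, -0.0], [-0.288, -0.958, -0.001], [0.0, 0.001, -1.0]]
wrist_force: [-0.3, 0.4, 0.9]
gripper_width: 1.001
```

>>> drive_tool --pt "0.5 0.17 0 0" --pt "0.95 0.34 0 0" --pt "0.95 0.34 0 0"

```text
time_s: 0.9
tcp_pos: [0.3747, 0.4546, 0.2919]
ee_rot: [[0.958, -0.288, -0.0], [-0.288, -0.958, -0.001], [-0.0, 0.001, -1.0]]
wrist_force: [1.1, 1.1, 0.3]
gripper_width: 1.003
```

>>> drive_tool --pt "0.5 0.17 0 0" --pt "0.95 0.34 0 0" --pt "0.95 0.34 0 0"

```text
time_s: 1.27
tcp_pos: [0.4722, 0.3837, 0.2916]
ee_rot: [[0.958, -0.287, -0.0], [-0.287, -0.958, -0.001], [-0.0, 0.001, -1.0]]
wrist_force: [0.3, -0.3, -0.9]
gripper_width: 0.998
```

>>> drive_tool --pt "0.5 0.17 0 -0.09" --pt "0.95 0.34 0 -0.18" --pt "0.95 0.34 0 -0.27" --pt "0.95 0.34 0 -0.27"

```text
time_s: 1.78
tcp_pos: [0.5678, 0.3145, 0.2917]
ee_rot: [[0.969, 0.248, -0.001], [0.248, -0.969, -0.0], [-0.001, -0.0, -1.0]]
wrist_force: [1.1, 0.3, -0.7]
gripper_width: 1.006
```

Run:
```python
from h import *
c=snap('wrist','w1'); s=telemetry.sense();print(s['tcp_pos'],s['ee_rot'].round(3),s['joints'].round(1))
b=snap('side','side1')
```

```text
[0.5674668  0.31475908 0.29192034] [[ 0.969  0.248 -0.001]
 [ 0.248 -0.969  0.   ]
 [-0.    -0.    -1.   ]] [ 43.3  24.4   4.1  -0.  -69.7  61.1]
```

View pics/w1.png

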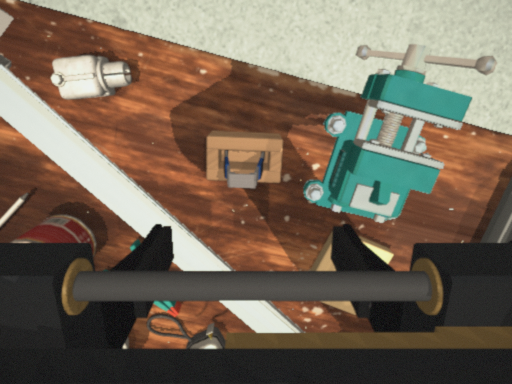

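Run:
```python
from h import *
for f in('w1','side1','side0','top0'):
    c=load(f);m=mask(c,(105,90,40),(130,255,255))
    n,l,st,ce=cv2.connectedComponentsWithStats(m)
    print(f,[(st[i].tolist(),ce[i].round(1).tolist()) for i in range(1,n) if st[i,4]>5])
c=load('w1');m=mask(c,(8,60,90),(20,170,255))
m[:120]=0;m[195:]=0;m[:,:195]=0;m[:,295:]=0
m=cv2.morphologyEx(m,cv2.MORPH_OPEN,np.ones((5,5)))
n,l,st,ce=cv2.connectedComponentsWithStats(m);i=1+st[1:,4].argmax();print(st[i])
rr=cv2.minAreaRect(np.argwhere(l==i)[:,::-1].astype(np.float32));print(rr)
for p in cv2.boxPoints(rr):print(p,onz(c,*p,.045).round(4))
R=c['color'][120:200,190:300];o=cv2.resize(R,None,fx=6,fy=6)
cv2.imwrite('pics/z1.png',o)
```

```text
w1 [([225, 157, 4, 19, 44], [225.8, 165.3]), ([258, 158, 5, 21, 48], [259.8, 166.7])]
side1 [([255, 173, 4, 10, 28], [256.4, 177.9])]
side0 [([255, 173, 3, 10, 23], [256.3, 177.3])]
top0 []
[ 195  120  100   75 4966]
((244.5, 157.0), (98.99998474121094, 73.99998474121094), -0.0)
[195. 194.] [0.5226 0.3675 0.045 ]
[195.      120.00001] [0.6007 0.3832 0.045 ]
[294. 120.] [0.6257 0.2853 0.045 ]
[294. 194.] [0.5494 0.2627 0.045 ]
```

View pics/z1.png

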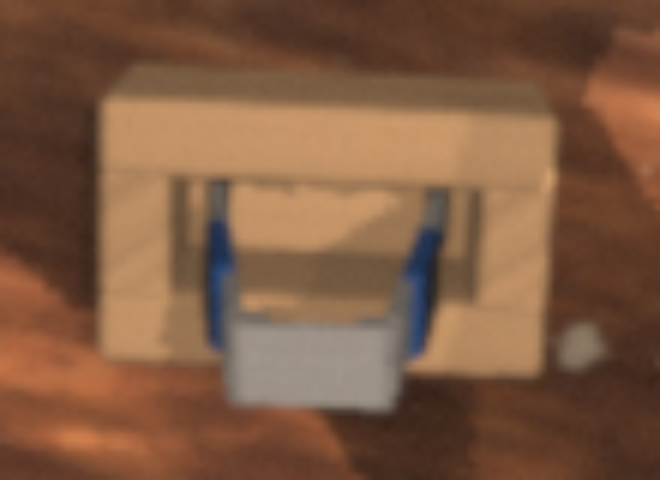

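Run:
```python
from h import *
c=load('w1');s=load('side1')
f=lambda u,v:(190+u/6,120+v/6)
P=[onz(c,*f(*q),.045) for q in((104,95),(555,118),(545,375),(100,355))]
for p in P:print(p.round(4))
print('ctr',np.mean(P,0).round(4),'len',[np.linalg.norm(P[i]-P[i-1]).round(4) for i in range(4)])
for a,b in((0,1),(3,2)):
  d=P[b]-P[a];print('dir',np.degrees(np.arctan2(d[1],d[0])))
B=[onz(c,*f(*q),.125) for q in((230,318),(400,325),(395,412),(228,405))]
print('bow',np.mean(B,0).round(4),[np.linalg.norm(B[i]-B[i-1]).round(4) for i in range(4)])
print(tri((c,260,166.7),(s,256.4,177.9)))
d=P[1]-P[0]
print('pads z.078', onz(c,225.8,165.3,.078),onz(c,259.8,166.7,.078))
print('tool y ang',np.degrees(np.arctan2(-.969,.248)))
```

```text
[0.588  0.3677 0.045 ]
[0.6035 0.2912 0.045 ]
[0.5584 0.2802 0.045 ]
[0.5422 0.3587 0.045 ]
ctr [0.573  0.3244 0.045 ] len [np.float64(0.0467), np.float64(0.078), np.float64(0.0464), np.float64(0.0801)]
dir -78.59431710244343
dir -78.34168002276554
bow [0.5729 0.3243 0.125 ] [np.float64(0.0124), np.float64(0.0232), np.float64(0.0125), np.float64(0.0231)]
(array([0.5756742 , 0.30997178, 0.07868923]), [0.0019281196530749444, 0.0019281196530750084])
pads z.078 [0.57057052 0.34141753 0.078     ] [0.57731601 0.30944262 0.078     ]
tool y ang -75.6442150029735
```

Run:
```python
from h import *
c=load('w1');s=load('side1');t=load('top0')
o=np.hstack([cv2.resize(s['color'][150:230,225:345],None,fx=3.3,fy=3.3),cv2.resize(t['color'][120:210,190:300],None,fx=3,fy=3)[:264]])
cv2.imwrite('pics/v1.png',o);print(o.shape)
for z in(.02,.06,.1):print(z,[onz(c,*p,z).round(3) for p in((365,75),(470,100),(330,205),(305,190))])
```

```text
(264, 726, 3)
0.02 [array([0.687, 0.223, 0.02 ]), array([0.691, 0.104, 0.02 ]), array([0.54 , 0.212, 0.02 ]), array([0.55 , 0.246, 0.02 ])]
0.06 [array([0.683, 0.235, 0.06 ]), array([0.686, 0.13 , 0.06 ]), array([0.551, 0.226, 0.06 ]), array([0.561, 0.256, 0.06 ])]
0.1 [array([0.679, 0.247, 0.1  ]), array([0.682, 0.155, 0.1  ]), array([0.563, 0.239, 0.1  ]), array([0.571, 0.266, 0.1  ])]
```

View pics/v1.png

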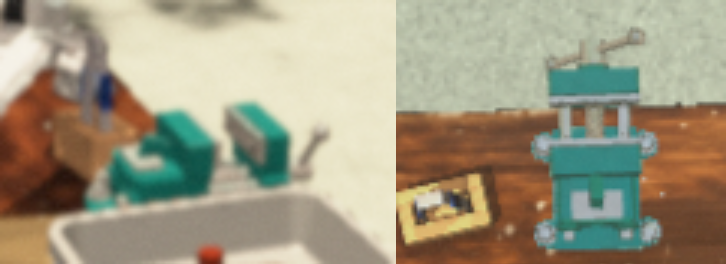

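>>> drive_tool --pt "0.064 -0.066 0.3 0.025" --pt "0.064 -0.066 0.6 0.025" --pt "0.064 -0.066 0.6 0.025" --fingers 60

```text
time_s: 2.25
tcp_pos: [0.5716, 0.3233, 0.2172]
ee_rot: [[0.98, 0.201, -0.006], [0.201, -0.98, -0.004], [-0.006, 0.003, -1.0]]
wrist_force: [1.1, -0.6, 1.0]
gripper_width: 0.75
```

Run:
```python
from h import *
c=load('w1');s=load('side1');t=load('top0')
print(tri((s,275,184.8),(t,242,169)), tri((c,363,147),(s,275,184.8)),tri((s,225+240/3.3,150+105/3.3),(t,242,143)))
```

```text
(array([0.61017431, 0.22268407, 0.08729858]), [0.008134899796784107, 0.00813489979678418]) (array([0.6121518 , 0.22567927, 0.08512924]), [0.008901496115624989, 0.008901496115625109]) (array([0.67804304, 0.22110921, 0.09054909]), [0.007853415110905194, 0.00785341511090518])
```

>>> drive_tool --pt "0 0 0.4 0" --pt "0 0 0.717 0" --pt "0 0 0.717 0" --pt "0 0 0.717 0"

```text
time_s: 2.75
tcp_pos: [0.5749, 0.3243, 0.1372]
ee_rot: [[0.979, 0.202, 0.004], [0.202, -0.979, 0.002], [0.005, -0.002, -1.0]]
wrist_force: [0.2, 0.0, 0.5]
gripper_width: 0.691
```

>>> drive_tool --pt "0 0 0 0" --pt "0 0 0 0" --pt "0 0 0 0" --pt "0 0 0 0" --fingers 31.5

```text
time_s: 3.25
tcp_pos: [0.574, 0.3226, 0.1349]
ee_rot: [[0.98, 0.201, 0.001], [0.201, -0.98, -0.001], [0.0, 0.001, -1.0]]
wrist_force: [0.3, -1.2, 1.5]
gripper_width: 0.388
```

>>> drive_tool --pt "0 0 0 0" --pt "0 0 0 0"

```text
time_s: 3.5
tcp_pos: [0.5741, 0.3226, 0.1348]
ee_rot: [[0.98, 0.201, 0.001], [0.201, -0.98, -0.0], [0.001, 0.0, -1.0]]
wrist_force: [-0.2, -1.3, 3.1]
gripper_width: 0.366
```

>>> drive_tool --pt "0 0 -0.2 0" --pt "0 0 -0.5 0" --pt "0 0 -1 0" --pt "0 0 -1 0"

```text
time_s: 4.0
tcp_pos: [0.5756, 0.3249, 0.2599]
ee_rot: [[0.979, 0.202, 0.01], [0.201, -0.979, 0.008], [0.011, -0.006, -1.0]]
wrist_force: [-0.0, 0.7, -0.8]
gripper_width: 0.365
```

>>> drive_tool --pt "-0.5 0.4 -0.4 0" --pt "-0.5 0.8 -0.6 0" --pt "-0.5 1 -0.6 0" --pt "-0.5 1 -0.6 0"

```text
time_s: 4.5
tcp_pos: [0.5388, 0.1918, 0.3262]
ee_rot: [[0.98, 0.198, 0.0], [0.198, -0.98, 0.002], [0.0, -0.002, -1.0]]
wrist_force: [0.6, -0.2, -0.2]
gripper_width: 0.364
```

Run:
```python
from h import *
c=snap('wrist','w2');s=telemetry.sense();print(s['tcp_pos'],s['gripper_width'],s['wrist_force']);t=snap('top','top2');b=snap('side','side2')
o=np.hstack([cv2.resize(c['color'],(400,300)),cv2.resize(t['color'],(400,300))])
o=np.vstack([o,np.hstack([cv2.resize(b['color'],(400,300)),cv2.resize(c['color'][200:350,150:350],(400,300))])])
cv2.imwrite('pics/v2.png',o)
```

```text
[0.53876243 0.1928876  0.32544854] 0.3660646600663686 [-0.59274128  0.6726443  -0.41177757]
```

View pics/v2.png

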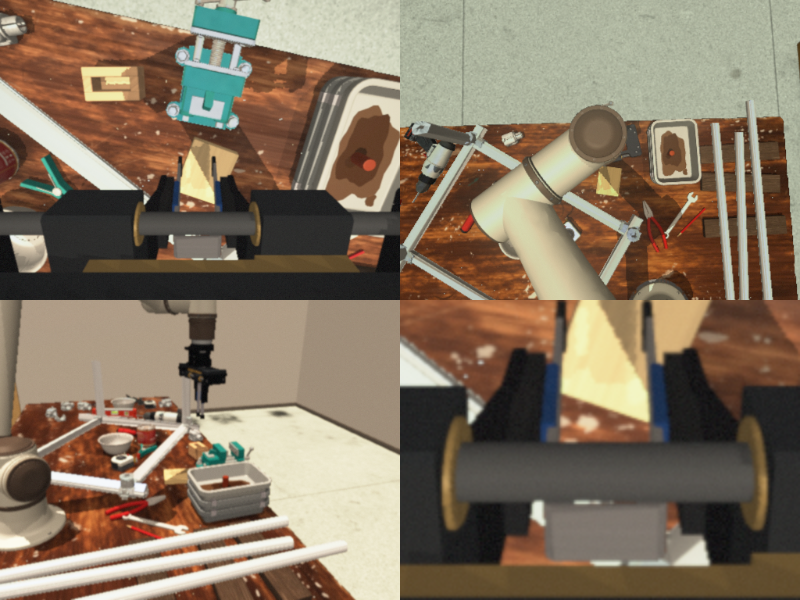

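Run:
```python
from h import *
for f,R in(('w2',(150,260,440,512)),('top0',(150,240,320,385)),('side0',(205,260,250,340))):
    c=load(f);h=cv2.cvtColor(c['color'],cv2.COLOR_BGR2HSV)
    m=cv2.inRange(h,(0,150,60),(9,255,255)); k=np.zeros_like(m);k[R[0]:R[1],R[2]:R[3]]=1;m*=k
    n,l,st,ce=cv2.connectedComponentsWithStats(m)
    if n>1:
        i=1+st[1:,4].argmax();print(f,st[i],ce[i])
cs=load('side0');t=load('top0');w=load('w2')
o=cv2.resize(w['color'][90:290,350:512],None,fx=2.4,fy=2.4)
o2=cv2.resize(t['color'][145:245,310:395],None,fx=4.8,fy=4.8)
cv2.imwrite('pics/v3.png',np.hstack([o,o2]))
```

```text
w2 [448 195  34  25 522] [465.02298851 206.76436782]
top0 [344 192   8   8  41] [347.36585366 195.41463415]
side0 [282 225  13  15 113] [288.16814159 232.79646018]
```

View pics/v3.png

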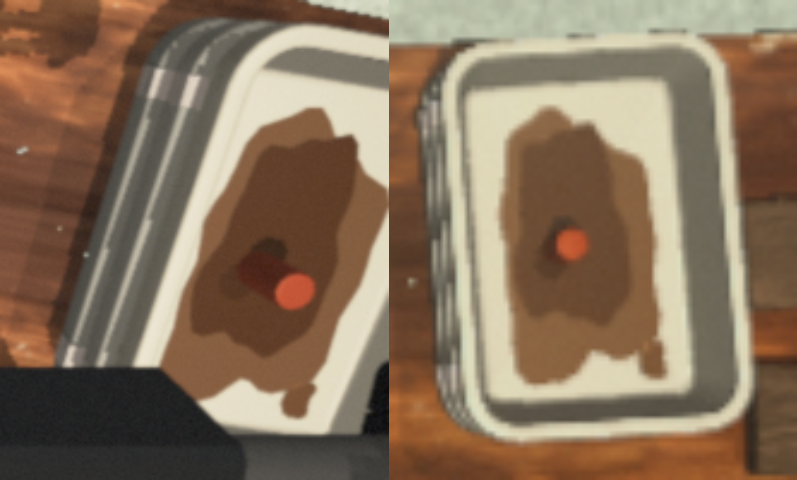

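Run:
```python
from h import *
s=load('side0');t=load('top0');w=load('w2')
print(tri((w,472.9,211.7),(t,348.1,195.8)),onz(w,472.9,211.7,.095),onz(t,348.1,195.8,.095))
P=[onz(t,(u-389)/4.8+310,v/4.8+145,.104) for u,v in((444,43),(720,38),(754,432),(464,438))]
for p in P:print(p.round(4))
print(np.mean(P,0),[np.linalg.norm(P[i]-P[i-1]).round(4) for i in range(4)])
for a,b in((3,0),(2,1)):
  d=P[b]-P[a];print(np.degrees(np.arctan2(d[1],d[0])))
```

```text
(array([ 0.54051998, -0.04899305,  0.09121675]), [0.0007412286023839564, 0.0007412286023838969]) [ 0.54084246 -0.04555816  0.095     ] [ 0.54092554 -0.04840264  0.095     ]
[0.6488 0.0166 0.104 ]
[ 0.6475 -0.1292  0.104 ]
[ 0.44   -0.1358  0.104 ]
[0.4405 0.0147 0.104 ]
[ 0.54421302 -0.05845264  0.104     ] [np.float64(0.2083), np.float64(0.1458), np.float64(0.2076), np.float64(0.1504)]
0.5286765388834509
1.8054687608920388
```

>>> drive_tool --pt "-0.1 0.4 0 0" --pt "-0.19 0.8 0 0" --pt "-0.19 0.98 0 0" --pt "-0.19 0.98 0 0"

```text
time_s: 5.15
tcp_pos: [0.5405, 0.0734, 0.3251]
ee_rot: [[0.98, 0.2, -0.002], [0.2, -0.98, -0.0], [-0.002, -0.0, -1.0]]
wrist_force: [-0.5, 0.5, -1.0]
gripper_width: 0.364
```

>>> drive_tool --pt "-0.1 0.4 0.2 0" --pt "-0.19 0.8 0.4 0" --pt "-0.19 0.98 0.54 0" --pt "-0.19 0.98 0.54 0" --pt "-0.19 0.98 0.54 0"

```text
time_s: 5.78
tcp_pos: [0.5423, -0.0449, 0.2614]
ee_rot: [[0.979, 0.202, 0.0], [0.202, -0.979, 0.0], [0.0, 0.0, -1.0]]
wrist_force: [0.5, 0.1, -0.4]
gripper_width: 0.365
```

Run:
```python
from h import *
c=snap('wrist','w3');s=telemetry.sense();print(s['tcp_pos'],s['ee_rot'].round(4).tolist(),s['gripper_width']);b=snap('side','side3')
h=cv2.cvtColor(c['color'],cv2.COLOR_BGR2HSV);m=cv2.inRange(h,(0,150,60),(9,255,255))
n,l,st,ce=cv2.connectedComponentsWithStats(m);print([(st[i].tolist(),ce[i].tolist()) for i in range(1,n) if st[i,4]>80])
print(s['tcp_pos'],px(c,s['tcp_pos']+s['ee_rot']@[0,0,.127]))
cv2.imwrite('pics/v4.png',np.hstack([cv2.resize(c['color'][:,100:400],(450,576)),cv2.resize(b['color'][150:280,230:360],(350,576))[:, :]]))
```

```text
[ 0.54228975 -0.04481514  0.26184004] [[0.9793, 0.2026, 0.0011], [0.2026, -0.9793, 0.0002], [0.0011, 0.0, -1.0]] 0.36394819692125424
[([242, 172, 23, 29, 484], [253.42355371900825, 186.5888429752066])]
[ 0.54228975 -0.04481514  0.26184004] (np.float64(252.1262161172086), np.float64(206.33128575994948))
```

View pics/v4.png

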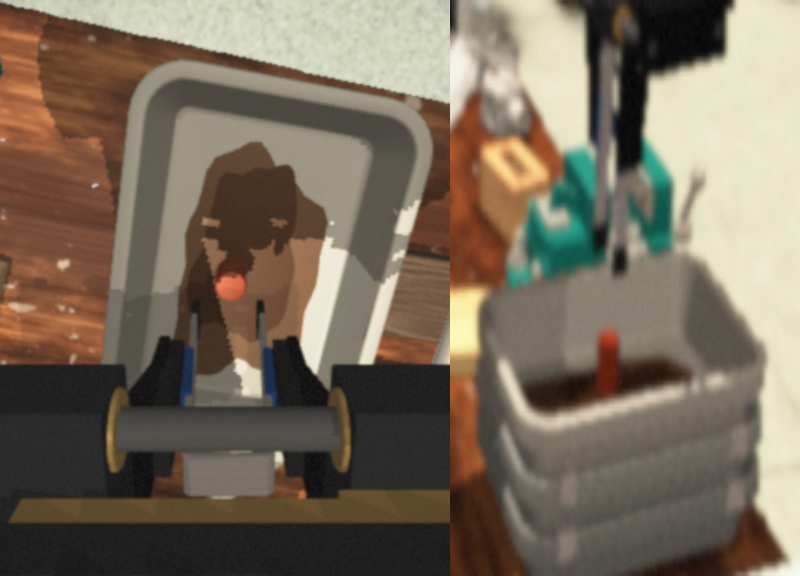

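Run:
```python
from h import *
c=load('w3');t=load('top0');w=load('w2')
print(onz(c,254,190.3,.095).round(4),tri((c,254,190.3),(w,472.9,211.7)),tri((c,254,190.3),(t,348.1,195.8)))
g=lambda u,v:onz(c,100+u/1.5,v/1.5,.104).round(4)
# rim mid/outer pts
for n,p in dict(outL1=(120,230),outL2=(133,110),outR1=(415,220),outR2=(432,160),top1=(190,60),top2=(400,100)).items():print(n,g(*p))
```

```text
[ 0.542  -0.0464  0.095 ] (array([ 0.54100337, -0.0466045 ,  0.09344173]), [0.0005276249123404532, 0.0005276249123404812]) (array([ 0.54142   , -0.04742602,  0.09483135]), [0.001106175149978441, 0.0011061751499783683])
outL1 [0.5627 0.0165 0.104 ]
outL2 [0.6222 0.0184 0.104 ]
outR1 [ 0.5984 -0.1311  0.104 ]
outR2 [ 0.6288 -0.13    0.104 ]
top1 [ 0.6495 -0.0045  0.104 ]
top2 [ 0.6524 -0.1061  0.104 ]
```

>>> drive_tool --pt "-0.01 0.014 0 0" --pt "-0.01 0.014 0.2 0" --pt "-0.01 0.014 0.4 0" --pt "-0.01 0.014 0.558 0" --pt "-0.01 0.014 0.558 0" --pt "-0.01 0.014 0.558 0"

```text
time_s: 6.62
tcp_pos: [0.5415, -0.0479, 0.1955]
ee_rot: [[0.979, 0.201, 0.002], [0.201, -0.979, 0.0], [0.002, 0.0, -1.0]]
wrist_force: [0.5, 0.8, -1.3]
gripper_width: 0.366
```

>>> drive_tool --pt "-0.01 0 0 0" --pt "-0.01 0 0 0" --pt "-0.01 0 0 0" --pt "-0.01 0 0 0" --pt "-0.01 0 0 0" --fingers 24

```text
time_s: 7.25
tcp_pos: [0.5402, -0.0483, 0.1955]
ee_rot: [[0.98, 0.201, 0.002], [0.201, -0.98, 0.0], [0.002, 0.0, -1.0]]
wrist_force: [-0.8, 1.3, 5.6]
gripper_width: 0.309
```

>>> drive_tool --pt "0 0 0 0" --pt "0 0 0 0" --pt "0 0 0 0"

```text
time_s: 7.62
tcp_pos: [0.5402, -0.0483, 0.1955]
ee_rot: [[0.98, 0.201, 0.002], [0.201, -0.98, 0.0], [0.002, 0.0, -1.0]]
wrist_force: [-0.9, 1.5, 5.5]
gripper_width: 0.311
```

Run:
```python
from h import *
c=snap('wrist','w4');s=telemetry.sense();b=snap('side','side4')
o=np.hstack([cv2.resize(c['color'][130:280,170:350],(480,400)),cv2.resize(b['color'][170:270,250:330],(320,400))])
cv2.imwrite('pics/v5.png',o)
for f in('w4','side4'):
    c=load(f);m=mask(c,(0,150,60),(9,255,255));n,l,st,ce=cv2.connectedComponentsWithStats(m);print(f,[(st[i].tolist(),ce[i].round(1).tolist()) for i in range(1,n) if st[i,4]>30])
```

```text
w4 [([238, 192, 28, 40, 843], [251.5, 211.8])]
side4 [([134, 129, 10, 8, 50], [138.3, 133.0]), ([42, 132, 73, 55, 1619], [69.1, 158.6]), ([165, 132, 42, 19, 233], [179.4, 140.9]), ([208, 133, 19, 10, 71], [217.3, 139.0]), ([116, 136, 7, 10, 48], [119.3, 141.1]), ([135, 142, 7, 6, 36], [138.1, 144.2]), ([152, 142, 7, 7, 45], [155.1, 144.7]), ([89, 159, 58, 70, 1688], [117.6, 196.6]), ([149, 161, 66, 25, 687], [183.0, 172.6]), ([185, 172, 66, 89, 1454], [219.5, 216.1]), ([89, 184, 12, 12, 69], [93.8, 189.6]), ([51, 187, 32, 33, 489], [66.6, 204.9]), ([170, 187, 22, 29, 152], [177.4, 201.9]), ([283, 227, 5, 13, 38], [285.7, 234.1]), ([24, 236, 187, 102, 5955], [124.6, 288.1]), ([227, 265, 10, 15, 34], [231.3, 272.0]), ([335, 292, 39, 13, 270], [352.7, 298.3]), ([210, 294, 7, 9, 31], [213.0, 297.9]), ([287, 305, 13, 9, 72], [293.4, 309.2]), ([376, 305, 8, 13, 55], [379.3, 311.8]), ([206, 319, 22, 9, 63], [216.8, 323.7]), ([0, 321, 26, 23, 379], [10.2, 330.7]), ([139, 332, 29, 7, 45], [153.7, 335.1]), ([372, 336, 77, 48, 960], [407.2, 360.6]), ([254, 340, 9, 5, 33], [258.4, 342.0]), ([213, 342, 34, 12, 180], [229.2, 347.6]), ([13, 355, 163, 29, 1423], [104.0, 372.0]), ([315, 354, 39, 30, 410], [330.0, 369.1]), ([224, 365, 53, 19, 617], [252.4, 376.7])]
```

>>> drive_tool --pt "0 0 -0.1 0" --pt "0 0 -0.3 0" --pt "0 0 -0.6 0" --pt "0 0 -0.9 0" --pt "0 0 -0.9 0"

```text
time_s: 8.35
tcp_pos: [0.5407, -0.0484, 0.3058]
ee_rot: [[0.98, 0.201, 0.007], [0.201, -0.98, 0.001], [0.007, 0.001, -1.0]]
wrist_force: [0.1, -0.9, -1.1]
gripper_width: 0.313
```

Run:
```python
from h import *
c=snap('wrist','w5');s=telemetry.sense();b=snap('side','side5');t=snap('top','top5')
print(s['tcp_pos'],s['gripper_width'],s['wrist_force'])
m=mask(c,(0,150,60),(9,255,255));n,l,st,ce=cv2.connectedComponentsWithStats(m);print([(st[i].tolist(),ce[i].round(1).tolist()) for i in range(1,n) if st[i,4]>30])
o=np.hstack([cv2.resize(c['color'][130:280,170:350],(480,400)),cv2.resize(b['color'][130:270,250:362],(320,400))])
cv2.imwrite('pics/v6.png',o)
```

```text
[ 0.53964828 -0.04831929  0.30352451] 0.3136447471024222 [-1.26890229  0.01198167 -2.12909621]
[([28, 122, 10, 13, 34], [32.5, 128.0]), ([239, 192, 27, 39, 819], [251.6, 211.6]), ([22, 208, 10, 11, 33], [27.2, 212.2]), ([283, 318, 12, 7, 51], [287.5, 320.1])]
```

View pics/v6.png

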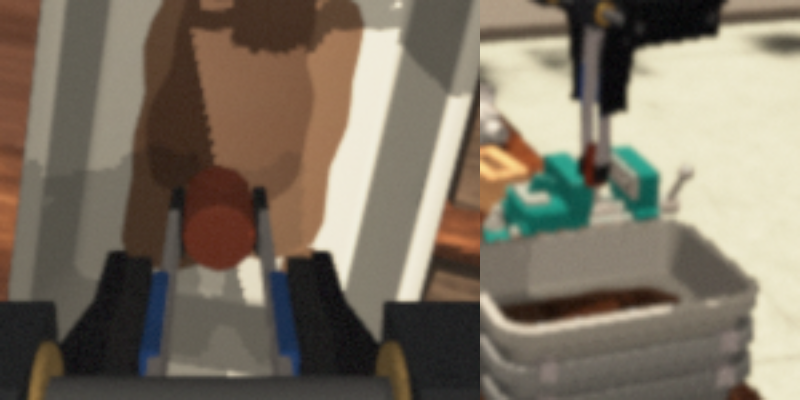

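Run:
```python
from h import *
t=load('top0');h=cv2.cvtColor(t['color'],cv2.COLOR_BGR2HSV)[232,267];print(h)
m=mask(t,(20,60,120),(40,255,255));n,l,st,ce=cv2.connectedComponentsWithStats(m);i=l[232,267];print(st[i],ce[i])
rr=cv2.minAreaRect(np.argwhere(l==i)[:,::-1].astype(np.float32));P=[onz(t,*p,.018) for p in cv2.boxPoints(rr)]
print(np.array(P).round(4),onz(t,*ce[i],.018),[np.linalg.norm(P[k]-P[k-1]).round(3) for k in range(4)])
s=load('side0');m=mask(s,(18,60,120),(40,255,255));n,l,st,ce=cv2.connectedComponentsWithStats(m);i=l[226,226];print(st[i],ce[i])
h=cv2.convexHull(np.argwhere(l==i)[:,::-1].astype(np.int32))
print([ (p[0].tolist(),onz(s,*p[0].astype(float),.018).round(3)[:2].tolist()) for p in cv2.approxPolyDP(h,3,True)])
```

```text
[ 29 101 224]
[ 251  212   33   40 1070] [267.0635514  231.41121495]
[[0.4102 0.205  0.018 ]
 [0.5093 0.1891 0.018 ]
 [0.4967 0.1099 0.018 ]
 [0.3979 0.1263 0.018 ]] [0.45339709 0.15767605 0.018     ] [np.float64(0.08), np.float64(0.1), np.float64(0.08), np.float64(0.1)]
[210 215  35  19 483] [225.1242236  223.17805383]
[([244, 216], [0.502, 0.189]), ([238, 230], [0.465, 0.113]), ([210, 230], [0.396, 0.132]), ([210, 217], [0.411, 0.208])]
```

>>> drive_tool --pt "-0.1 -0.3 0 0" --pt "-0.2 -0.7 0 0" --pt "-0.22 -0.92 0 0" --pt "-0.22 -0.92 0 0"

```text
time_s: 9.0
tcp_pos: [0.4906, 0.0555, 0.3012]
ee_rot: [[0.979, 0.204, -0.003], [0.204, -0.979, -0.001], [-0.003, 0.0, -1.0]]
wrist_force: [-0.4, 0.3, -0.7]
gripper_width: 0.308
```

>>> drive_tool --pt "-0.1 -0.3 0 0" --pt "-0.2 -0.7 0 0" --pt "-0.22 -0.92 0.2 0" --pt "-0.22 -0.92 0.6 0" --pt "-0.22 -0.92 0.9 0" --pt "-0.22 -0.92 0.9 0"

```text
time_s: 9.75
tcp_pos: [0.4422, 0.1555, 0.1915]
ee_rot: [[0.98, 0.2, -0.007], [0.2, -0.98, -0.005], [-0.008, 0.004, -1.0]]
wrist_force: [-1.3, -0.0, -0.7]
gripper_width: 0.312
```

>>> drive_tool --pt "0 0 0.1 0" --pt "0 0 0.2 0" --pt "0 0 0.29 0" --pt "0 0 0.29 0" --pt "0 0 0.29 0"

```text
time_s: 10.38
tcp_pos: [0.4438, 0.1575, 0.16]
ee_rot: [[0.98, 0.201, 0.001], [0.201, -0.98, 0.0], [0.001, -0.0, -1.0]]
wrist_force: [-0.0, -0.2, -1.0]
gripper_width: 0.315
```

Down slowly to contact (expected near TCP z = 0.1505).

>>> drive_tool --pt "0 0 0.02 0" --pt "0 0 0.04 0" --pt "0 0 0.06 0" --pt "0 0 0.06 0" --pt "0 0 0.06 0"

```text
time_s: 11.0
tcp_pos: [0.4436, 0.1574, 0.1525]
ee_rot: [[0.98, 0.201, 0.0], [0.201, -0.98, -0.0], [0.0, 0.0, -1.0]]
wrist_force: [-0.2, -0.3, -0.5]
gripper_width: 0.309
```

>>> drive_tool --pt "0 0 0.01 0" --pt "0 0 0.015 0" --pt "0 0 0.015 0" --pt "0 0 0.015 0"

```text
time_s: 11.5
tcp_pos: [0.4436, 0.1573, 0.1506]
ee_rot: [[0.98, 0.201, -0.0], [0.201, -0.98, 0.0], [-0.0, -0.0, -1.0]]
wrist_force: [0.3, 0.3, -0.8]
gripper_width: 0.31
```

>>> drive_tool --pt "0 0 0.008 0" --pt "0 0 0.008 0" --pt "0 0 0.016 0" --pt "0 0 0.016 0"

```text
time_s: 12.0
tcp_pos: [0.444, 0.1576, 0.15]
ee_rot: [[0.979, 0.202, 0.001], [0.202, -0.979, 0.0], [0.001, -0.0, -1.0]]
wrist_force: [-2.4, 0.1, 8.5]
gripper_width: 0.309
```

>>> drive_tool --pt "0 0 -0.008 0" --pt "0 0 -0.008 0"

```text
time_s: 12.25
tcp_pos: [0.4438, 0.1575, 0.15]
ee_rot: [[0.98, 0.201, 0.001], [0.201, -0.98, 0.0], [0.001, -0.0, -1.0]]
wrist_force: [1.1, 0.4, 4.0]
gripper_width: 0.311
```

>>> drive_tool --pt "0 0 0 0" --pt "0 0 0 0" --pt "0 0 0 0" --pt "0 0 0 0" --pt "0 0 0 0" --fingers 31.5

```text
time_s: 12.88
tcp_pos: [0.4435, 0.1573, 0.1496]
ee_rot: [[0.98, 0.201, -0.0], [0.201, -0.98, -0.0], [-0.0, 0.0, -1.0]]
wrist_force: [0.0, -0.2, -0.3]
gripper_width: 0.364
```

Open. Straight up, then check the plug.

>>> drive_tool --pt "0 0 -0.08 0" --pt "0 0 -0.2 0" --pt "0 0 -0.4 0" --pt "0 0 -0.8 0" --pt "0 0 -1 0" --pt "0 0 -1 0"

```text
time_s: 13.62
tcp_pos: [0.4443, 0.1579, 0.2723]
ee_rot: [[0.98, 0.201, 0.005], [0.201, -0.98, 0.004], [0.005, -0.003, -1.0]]
wrist_force: [-0.5, 0.1, -0.7]
gripper_width: 0.362
```

Run:
```python
from h import *
c=snap('wrist','w6');s=telemetry.sense();b=snap('side','side6')
print(s['tcp_pos'],s['gripper_width'],s['wrist_force'])
for cc in(c,b):
  m=mask(cc,(0,120,40),(10,255,255))
  u,v=px(cc,[.4435,.1573,.034]);u,v=int(u),int(v);print(u,v)
  n,l,st,ce=cv2.connectedComponentsWithStats(m);print([(st[i].tolist(),ce[i].round(1).tolist()) for i in range(1,n) if st[i,4]>25 and abs(ce[i][0]-u)<25 and abs(ce[i][1]-v)<25])
  print([np.round(px(cc,[.4435,.1573,z]),1).tolist() for z in(.018,.05)])
```

```text
[0.44345325 0.15739763 0.27046465] 0.36130232169359866 [-0.29659395  0.39687124 -0.96990709]
253 170
[([245, 160, 16, 22, 279], [252.6, 170.7])]
[[253.2, 167.2], [253.2, 174.7]]
225 218
[]
[[225.9, 223.6], [225.8, 212.6]]
```

>>> drive_tool --pt "0.3 -0.28 0 0" --pt "0.67 -0.565 0 0" --pt "0.67 -0.565 0 0"

```text
time_s: 14.1
tcp_pos: [0.51, 0.2419, 0.2666]
ee_rot: [[0.979, 0.202, -0.003], [0.202, -0.979, -0.003], [-0.003, 0.002, -1.0]]
wrist_force: [-0.0, -1.4, -1.3]
gripper_width: 0.363
```

>>> drive_tool --pt "0.3 -0.28 0 0" --pt "0.67 -0.565 0 0" --pt "0.67 -0.565 0.15 0" --pt "0.67 -0.565 0.3 0" --pt "0.67 -0.565 0.4 0" --pt "0.67 -0.565 0.4 0" --pt "0.67 -0.565 0.4 0"

```text
time_s: 14.98
tcp_pos: [0.574, 0.3224, 0.2224]
ee_rot: [[0.98, 0.201, 0.001], [0.201, -0.98, 0.0], [0.001, -0.0, -1.0]]
wrist_force: [-0.3, -0.5, -0.2]
gripper_width: 0.363
```

>>> drive_tool --pt "0 0 0.2 0" --pt "0 0 0.38 0" --pt "0 0 0.46 0" --pt "0 0 0.54 0" --pt "0 0 0.62 0" --pt "0 0 0.7 0" --pt "0 0 0.72 0" --pt "0 0 0.72 0" --pt "0 0 0.72 0"

```text
time_s: 16.1
tcp_pos: [0.574, 0.3226, 0.1356]
ee_rot: [[0.98, 0.201, 0.0], [0.201, -0.98, 0.0], [0.001, -0.0, -1.0]]
wrist_force: [0.4, 0.3, -0.8]
gripper_width: 0.364
```

>>> drive_tool --pt "0 0 0.005 0" --pt "0 0 0.005 0" --pt "0 0 0.005 0" --pt "0 0 0.005 0" --fingers 50

```text
time_s: 16.6
tcp_pos: [0.5739, 0.3225, 0.1348]
ee_rot: [[0.98, 0.201, 0.0], [0.201, -0.98, 0.0], [0.0, -0.0, -1.0]]
wrist_force: [-1.2, -0.7, 0.2]
gripper_width: 0.569
```

>>> drive_tool --pt "0 0 -0.1 0" --pt "0 0 -0.4 0" --pt "0 0 -0.8 0" --pt "0 0 -1 0" --pt "0 0 -1 0"

```text
time_s: 17.23
tcp_pos: [0.5747, 0.3231, 0.2584]
ee_rot: [[0.98, 0.201, 0.005], [0.201, -0.98, 0.004], [0.006, -0.003, -1.0]]
wrist_force: [-0.0, 0.6, -0.2]
gripper_width: 0.575
```

Run:
```python
from h import *
c=snap('wrist','w7');s=telemetry.sense();b=snap('side','side7')
print(s['tcp_pos'],s['gripper_width'],s['wrist_force'])
for f in('w7','side7'):
    c=load(f);m=mask(c,(105,90,40),(130,255,255))
    n,l,st,ce=cv2.connectedComponentsWithStats(m)
    print(f,[(st[i].tolist(),ce[i].round(1).tolist()) for i in range(1,n) if st[i,4]>5])
cv2.imwrite('pics/v7.png',cv2.resize(b['color'][130:290,190:350],(600,600)))
```

```text
[0.57385745 0.32259708 0.25603499] 0.5778241993689434 [-0.75781592 -0.92696603 -0.85111142]
w7 [([233, 178, 4, 24, 65], [234.4, 188.2]), ([269, 178, 5, 25, 63], [271.5, 188.4])]
side7 [([255, 173, 4, 10, 25], [256.5, 178.0])]
```

>>> drive_tool --pt "-0.27 0.42 0 0" --pt "-0.54 0.84 0 0" --pt "-0.54 0.84 0 0"

```text
time_s: 17.7
tcp_pos: [0.5282, 0.207, 0.2533]
ee_rot: [[0.98, 0.198, -0.004], [0.198, -0.98, -0.003], [-0.005, 0.002, -1.0]]
wrist_force: [1.0, -0.0, -0.3]
gripper_width: 0.578
```

>>> drive_tool --pt "-0.27 0.42 0 0" --pt "-0.54 0.84 0 0" --pt "-0.54 0.84 0 0"

```text
time_s: 18.08
tcp_pos: [0.4855, 0.0964, 0.2537]
ee_rot: [[0.98, 0.198, -0.003], [0.198, -0.98, -0.001], [-0.003, 0.001, -1.0]]
wrist_force: [0.1, 0.3, 0.9]
gripper_width: 0.573
```

>>> drive_tool --pt "-0.27 0.42 0 0.09" --pt "-0.54 0.84 0 0.18" --pt "-0.54 0.84 0 0.27" --pt "-0.54 0.84 0 0.36" --pt "-0.54 0.84 0 0.45" --pt "-0.54 0.84 0 0.54" --pt "-0.54 0.84 0 0.63" --pt "-0.54 0.84 0 0.72" --pt "-0.54 0.84 0 0.8" --pt "-0.54 0.84 0 0.874" --fingers 40

```text
time_s: 19.32
tcp_pos: [0.4449, -0.012, 0.254]
ee_rot: [[0.021, -1.0, -0.001], [-1.0, -0.021, -0.0], [0.0, 0.001, -1.0]]
wrist_force: [0.1, 0.3, -0.3]
gripper_width: 0.462
```

Run:
```python
from h import *
c=snap('wrist','w8');s=telemetry.sense();b=snap('side','side8')
print(s['tcp_pos'],s['ee_rot'].round(4).tolist(),s['gripper_width'],s['joints'].round(1))
cv2.imwrite('pics/v8.png',np.hstack([cv2.resize(c['color'][:300],(512,384)),cv2.resize(b['color'][180:290,220:350],(280,384))]))
```

```text
[ 0.44479939 -0.01197955  0.25395556] [[0.0179, -0.9998, -0.0012], [-0.9998, -0.0179, -0.0004], [0.0003, 0.0013, -1.0]] 0.45853072796556515 [ 19.5   6.4 -26.9  -0.  -56.8 -18.5]
```

View pics/w8.png

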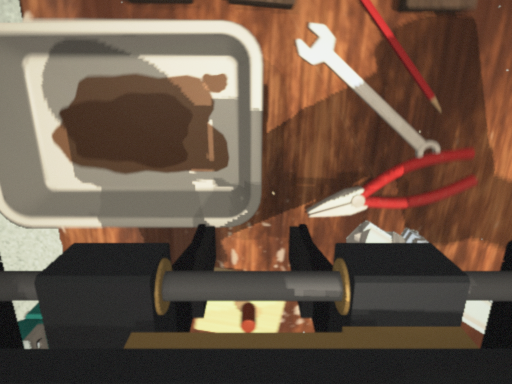

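Run:
```python
from h import *
c=load('w8');g=cv2.cvtColor(c['color'],cv2.COLOR_BGR2GRAY)
hsv=cv2.cvtColor(c['color'],cv2.COLOR_BGR2HSV)
for v in(70,90,110,130,150,170,190):print(v,g[v,234:276].tolist())
for u in(100,220):print('c',u,g[196:240,u].tolist())
for p in((264,100),(264,160),(249,130),(100,227),(220,226)):print(p,onz(c,*p,.104).round(4))
```

```text
70 [226, 216, 193, 159, 126, 105, 100, 100, 102, 99, 99, 101, 101, 100, 107, 135, 178, 213, 230, 236, 238, 238, 239, 239, 239, 238, 231, 214, 175, 135, 113, 114, 119, 115, 109, 108, 118, 123, 120, 113, 108, 104]
90 [231, 224, 209, 179, 140, 112, 104, 102, 101, 103, 101, 103, 100, 102, 106, 133, 173, 213, 230, 236, 239, 240, 240, 240, 240, 239, 231, 208, 153, 99, 66, 55, 55, 62, 89, 114, 133, 140, 139, 135, 131, 134]
110 [157, 154, 147, 137, 118, 105, 102, 100, 101, 102, 103, 103, 102, 102, 103, 120, 149, 177, 193, 190, 183, 182, 182, 179, 181, 199, 206, 177, 124, 76, 53, 52, 58, 71, 97, 122, 131, 127, 116, 116, 121, 133]
130 [155, 154, 150, 139, 122, 107, 103, 104, 101, 103, 101, 103, 103, 103, 103, 107, 121, 141, 153, 158, 156, 158, 155, 153, 151, 146, 136, 112, 79, 58, 56, 62, 85, 116, 126, 119, 106, 87, 72, 67, 65, 67]
150 [152, 154, 153, 145, 127, 110, 103, 104, 103, 102, 102, 103, 101, 103, 102, 106, 120, 139, 152, 155, 155, 155, 154, 151, 151, 146, 134, 105, 75, 61, 56, 58, 65, 75, 78, 77, 69, 64, 65, 67, 67, 61]
170 [151, 150, 151, 149, 130, 111, 103, 103, 105, 103, 105, 102, 
[... 239 characters left out ...]
 117, 115, 115, 109, 90, 65, 61, 59, 58, 55, 53, 55, 55, 48, 47, 52, 53, 40, 46]
c 100 [112, 114, 114, 116, 117, 116, 117, 116, 116, 114, 113, 116, 112, 111, 112, 111, 112, 108, 112, 113, 120, 128, 136, 143, 152, 165, 182, 209, 216, 214, 199, 185, 166, 153, 153, 153, 155, 154, 153, 153, 154, 155, 152, 153]
c 220 [109, 108, 109, 108, 108, 109, 108, 107, 108, 109, 110, 108, 107, 110, 109, 106, 107, 109, 109, 108, 115, 145, 183, 208, 216, 213, 215, 211, 208, 189, 137, 99, 75, 71, 71, 74, 72, 70, 69, 68, 69, 69, 68, 74]
(264, 100) [ 0.4381 -0.0838  0.104 ]
(264, 160) [ 0.4368 -0.0399  0.104 ]
(249, 130) [ 0.4485 -0.0622  0.104 ]
(100, 227) [0.5674 0.0179 0.104 ]
(220, 226) [0.4706 0.0151 0.104 ]
```

>>> drive_tool --pt "0.083 0.018 0.2 0" --pt "0.083 0.018 0.45 0" --pt "0.083 0.018 0.65 0" --pt "0.083 0.018 0.8 0" --pt "0.083 0.018 0.8 0" --pt "0.083 0.018 0.8 0"

```text
time_s: 20.18
tcp_pos: [0.443, -0.0225, 0.1591]
ee_rot: [[0.027, -1.0, 0.001], [-1.0, -0.027, -0.0], [0.0, -0.001, -1.0]]
wrist_force: [0.5, -0.4, 0.7]
gripper_width: 0.46
```

>>> drive_tool --pt "0 0 0 0" --pt "0 0 0 0" --pt "0 0 0 0" --pt "0 0 0 0" --pt "0 0 0 0" --pt "0 0 0 0" --fingers 4

```text
time_s: 20.92
tcp_pos: [0.4423, -0.0228, 0.1589]
ee_rot: [[0.025, -1.0, 0.0], [-1.0, -0.025, -0.0], [0.0, -0.0, -1.0]]
wrist_force: [0.1, 0.3, 1.5]
gripper_width: 0.101
```

Run:
```python
from h import *
s=telemetry.sense();print(s['tcp_pos'],s['gripper_width']*87,s['wrist_force'],s['moment']);b=snap('side','side9');t=snap('top','top9')
```

```text
[ 0.44232113 -0.02280015  0.15888026] 8.826639302892053 [0.11642712 0.29911505 1.51161107] [0.14176362 0.12385072 0.08604801]
```

>>> drive_tool --pt "0 -0.003 -0.02 0" --pt "0 -0.006 -0.04 0" --pt "0 -0.01 -0.06 0" --pt "0 -0.013 -0.08 0"

```text
time_s: 21.52
tcp_pos: [0.4436, -0.0228, 0.1684]
ee_rot: [[0.025, -1.0, -0.001], [-1.0, -0.025, -0.0], [0.0, 0.001, -1.0]]
wrist_force: [0.6, -0.5, -3.3]
gripper_width: 0.099
```

>>> drive_tool --pt "0 -0.003 -0.02 0" --pt "0 -0.006 -0.04 0" --pt "0 -0.01 -0.06 0" --pt "0 -0.013 -0.08 0"

```text
time_s: 22.02
tcp_pos: [0.4453, -0.0228, 0.178]
ee_rot: [[0.025, -1.0, -0.0], [-1.0, -0.025, 0.0], [-0.0, 0.0, -1.0]]
wrist_force: [0.9, -0.5, -4.0]
gripper_width: 0.105
```

>>> drive_tool --pt "0 -0.003 -0.02 0" --pt "0 -0.006 -0.04 0" --pt "0 -0.01 -0.06 0" --pt "0 -0.013 -0.08 0"

```text
time_s: 22.52
tcp_pos: [0.4466, -0.0228, 0.1875]
ee_rot: [[0.025, -1.0, -0.001], [-1.0, -0.025, -0.0], [0.0, 0.001, -1.0]]
wrist_force: [1.3, -1.7, -3.8]
gripper_width: 0.111
```

Run:
```python
from h import *
s=telemetry.sense();print(s['tcp_pos'],s['gripper_width']*87,s['wrist_force'],s['moment']);b=snap('side','side10');c=snap('wrist','w10');a=load('side9')
d=cv2.absdiff(a['color'],b['color']).max(2);d=(d>40).astype(np.uint8);d[:,:225]=0
n,l,st,ce=cv2.connectedComponentsWithStats(d);print([st[i].tolist() for i in range(1,n) if st[i,4]>15])
# optical flow on tray features
A=cv2.cvtColor(a['color'],6);B=cv2.cvtColor(b['color'],6)
pts={'nearcorner+y':(.4385,.0155,.104),'nearcorner-y':(.4405,-.136,.104),'far+y':(.650,.019,.104),'far-y':(.652,-.133,.104),'stack near-y':(.4405,-.136,.074),'stack far-y':(.652,-.133,.074),'lownear':(.4405,-.136,.044)}
P=np.array([px(a,p) for p in pts.values()],np.float32).reshape(-1,1,2)
q,ok,e=cv2.calcOpticalFlowPyrLK(A,B,P,None,winSize=(13,13),maxLevel=2)
for k,x,y,o,ee in zip(pts,P,q,ok,e):print(k,x[0].round(1),(y-x)[0].round(2),o,ee)
```

```text
[ 0.44662751 -0.02276708  0.18752965] 9.652226641077151 [ 1.28908178 -1.6669446  -3.84900439] [0.05625963 0.32897294 0.00752974]
[[225, 39, 43, 9, 271], [225, 55, 38, 9, 226], [266, 75, 2, 11, 20], [225, 93, 44, 50, 872], [262, 115, 4, 16, 43], [225, 137, 113, 113, 3348], [249, 188, 19, 6, 47], [248, 195, 5, 7, 22], [259, 203, 30, 10, 195], [240, 205, 7, 7, 28], [303, 204, 9, 3, 23], [253, 206, 7, 9, 27], [280, 208, 28, 5, 60], [295, 223, 14, 3, 24], [225, 235, 16, 15, 63], [243, 237, 6, 8, 26], [243, 249, 7, 9, 21], [253, 249, 14, 10, 30], [243, 266, 9, 10, 51], [232, 277, 7, 6, 28], [247, 277, 7, 5, 25]]
nearcorner+y [237.7 216.6] [9.97 3.9 ] [1] [56.664017]
nearcorner-y [258.3 248.3] [ -3.25 -14.98] [1] [26.397375]
far+y [321.9 205.9] [ 0.18 -0.02] [1] [4.4724483]
far-y [353.3 234.1] [1.11 0.76] [1] [1.4504437]
stack near-y [258.1 261.5] [-0.52 -0.92] [1] [10.293454]
stack far-y [351.9 246.5] [ 0.   -0.12] [1] [0.627034]
lownear [257.9 274.3] [-0.38  0.01] [1] [5.202478]
```

>>> drive_tool --pt "0 -0.003 -0.02 0" --pt "0 -0.006 -0.04 0" --pt "0 -0.01 -0.06 0" --pt "0 -0.013 -0.08 0"

```text
time_s: 23.12
tcp_pos: [0.4487, -0.0226, 0.1974]
ee_rot: [[0.025, -1.0, 0.001], [-1.0, -0.025, 0.0], [-0.0, -0.001, -1.0]]
wrist_force: [-0.6, 0.7, 0.0]
gripper_width: 0.095
```

>>> drive_tool --pt "0 -0.003 -0.02 0" --pt "0 -0.006 -0.04 0" --pt "0 -0.01 -0.06 0" --pt "0 -0.013 -0.08 0"

```text
time_s: 23.62
tcp_pos: [0.4501, -0.0226, 0.2069]
ee_rot: [[0.025, -1.0, 0.0], [-1.0, -0.025, 0.0], [-0.0, -0.0, -1.0]]
wrist_force: [-0.0, -0.4, -0.4]
gripper_width: 0.1
```

```bash
cat > flow.py <<'E'
from h import *
import sys
a=load('side9');f=sys.argv[1];b=snap('side',f);s=telemetry.sense();print(s['tcp_pos'],s['gripper_width']*87,s['wrist_force'],s['moment'],s['time_s'])
A=cv2.cvtColor(a['color'],6);B=cv2.cvtColor(b['color'],6)
pts={'near-y':(.4405,-.136,.104),'far+y':(.650,.019,.104),'far-y':(.652,-.133,.104),'stack near-y':(.4405,-.136,.074),'stack far-y':(.652,-.133,.074),'lownear':(.4405,-.136,.044),'lowfar':(.652,-.133,.044)}
for k,p in pts.items():
    u,v=np.round(px(a,p)).astype(int);T=A[v-8:v+9,u-10:u+11];R=B[max(v-90,0):v+25,u-30:u+31]
    m=cv2.matchTemplate(R,T,cv2.TM_CCOEFF_NORMED);_,sc,_,lo=cv2.minMaxLoc(m);print(k,'du',lo[0]-20,'dv',lo[1]-(v-8-max(v-90,0)),round(sc,2))
E
python3 flow.py side11
```

```text
[ 0.45034408 -0.02256188  0.20719869] 8.746728688745375 [ 0.39741686  0.03060566 -0.982689  ] [0.11384214 0.0404018  0.00416468] 23.675
near-y du 4 dv -21 0.92
far+y du 18 dv -6 0.69
far-y du 0 dv 6 0.89
stack near-y du 0 dv -1 0.74
stack far-y du 0 dv 0 0.99
lownear du 0 dv 0 0.71
lowfar du 0 dv 0 1.0
```

>>> drive_tool --pt "0 0 -0.05 0" --pt "0 0 -0.1 0" --pt "0 0 -0.2 0" --pt "0 0 -0.3 0" --pt "0 0 -0.4 0" --pt "0 0 -0.5 0" --pt "0 0 -0.5 0"

```text
time_s: 24.55
tcp_pos: [0.4505, -0.0225, 0.2679]
ee_rot: [[0.025, -1.0, 0.003], [-1.0, -0.025, 0.001], [-0.001, -0.003, -1.0]]
wrist_force: [0.3, 0.0, -1.6]
gripper_width: 0.098
```

```bash
python3 flow.py side12
python3 - <<'E'
from h import *
c=snap('wrist','w12');b=load('side12');t=snap('top','top12')
o=np.hstack([cv2.resize(b['color'][100:300,200:400],(500,500)),np.vstack([cv2.resize(c['color'],(300,225)),cv2.resize(t['color'][120:320,200:440],(300,275))])])
cv2.imwrite('pics/v12.png',o)
E
```

```text
[ 0.45006995 -0.0225305   0.26708779] 8.569318721930001 [ 0.33685182  0.26216262 -1.71497086] [0.1096859  0.09361738 0.05632102] 24.6
near-y du 0 dv 12 0.8
far+y du -1 dv 9 0.72
far-y du 0 dv 6 0.89
stack near-y du 0 dv -1 0.57
stack far-y du 0 dv 0 0.99
lownear du 3 dv -78 0.76
lowfar du 0 dv 0 1.0
```

View pics/v12.png

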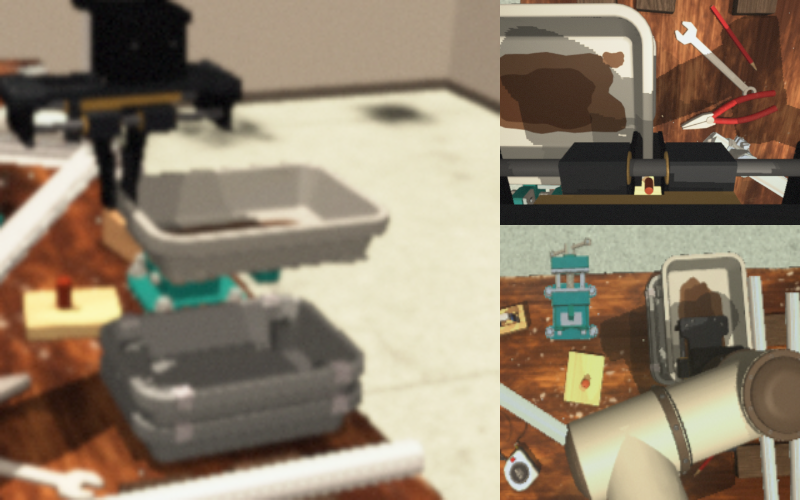

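```bash
cat > lev.py <<'E'
from h import *
import sys
a=load('side0');b=load(sys.argv[1]);s=np.array(eval(sys.argv[2]))
ang=np.radians(1.2);ex=np.array([np.cos(ang),np.sin(ang),0]);ey=np.array([-ex[1],ex[0],0])
C=np.array([.4427,-.0225,.104])+ex*.1015-ey*.0385
rows=[];res=[]
def sub(m):
    _,sc,_,(x,y)=cv2.minMaxLoc(m)
    o=0
    if 0<y<m.shape[0]-1:
        l,c,r=m[y-1,x],m[y,x],m[y+1,x];o=.5*(l-r)/(l-2*c+r)
    return x,y+o,sc
for n,lx,ly in[('-y',-60,-76),('-y',-30,-76),('-y',0,-76),('-y',30,-76),('-y',60,-76),('far',106,-40),('far',106,0),('far',106,40),('+y',0,67),('+y',40,67),('+y',70,67)]:
    p=C+ex*lx/1e3+ey*ly/1e3;u,v=px(a,p);q=p+s;u2,v2=px(b,q)
    sc=np.linalg.norm(p-a['eye'])/np.linalg.norm(q-b['eye'])
    T=cv2.getRectSubPix(a['color'],(25,21),(u,v));T=cv2.resize(T,None,fx=sc,fy=sc)
    h,w=T.shape[:2];R=cv2.getRectSubPix(b['color'],(w+4,h+24),(u2,v2))
    x,y,c=sub(cv2.matchTemplate(R,T,cv2.TM_CCOEFF_NORMED))
    d=np.linalg.norm(q-b['eye'])/b['fy']/np.hypot(b['attitude'][2][1],0)
    dz=-(y-12)*d*1e3;print(n,lx,ly,'dpx',round(y-12,2),'dx',x-2,'dz mm',round(dz,1),'score',round(float(c),2))
    if c>.6:rows.append([lx,ly,1]);res.append(dz)
k=np.linalg.lstsq(np.array(rows),np.array(res),rcond=None)[0];print('pitch,roll deg',np.degrees(k[:2]).round(2),'off',k[2].round(1))
E
python3 lev.py side12 "[.0077,0,.1082]"
```

```text
-y -60 -76 dpx 1.9 dx -2 dz mm -3.9 score 0.71
-y -30 -76 dpx 2.2 dx -2 dz mm -4.6 score 0.3
-y 0 -76 dpx -4.93 dx -1 dz mm 10.5 score 0.48
-y 30 -76 dpx 2.81 dx -2 dz mm -6.1 score 0.61
-y 60 -76 dpx 1.67 dx -2 dz mm -3.7 score 0.68
far 106 -40 dpx 0.38 dx 0 dz mm -0.9 score 0.93
far 106 0 dpx 0.74 dx 0 dz mm -1.8 score 0.97
far 106 40 dpx 0.86 dx 1 dz mm -2.1 score 0.93
+y 0 67 dpx -12 dx 0 dz mm 29.2 score 0.52
+y 40 67 dpx -3.42 dx -2 dz mm 8.5 score 0.2
+y 70 67 dpx -3.42 dx -2 dz mm 8.5 score 0.21
pitch,roll deg [0.65 0.78] off -3.2
```

>>> drive_tool --pt "0 0 -0.1 0" --pt "0 0 -0.2 0" --pt "0 0 -0.3 0" --pt "0 0 -0.4 0" --pt "0 0 -0.5 0" --pt "0 0 -0.5 0" --pt "0 0 -0.5 0" --pt "0 0 -0.5 0"

```text
time_s: 25.7
tcp_pos: [0.4498, -0.0227, 0.3261]
ee_rot: [[0.025, -1.0, -0.001], [-1.0, -0.025, -0.0], [0.0, 0.001, -1.0]]
wrist_force: [-0.6, 0.7, -1.9]
gripper_width: 0.099
```

```bash
python3 flow.py side13 | grep -v "near-y du\|far+y"
python3 - <<'E'
from h import *
s=telemetry.sense();print(list((s['tcp_pos']-[.4423,-.0228,.1589]).round(4)))
t=snap('top','top13');b=load('side13');a=load('side0')
import os;p=(s['tcp_pos']-[.4423,-.0228,.1589]).tolist();os.system(f'python3 lev.py side13 "{p}"')
d=(cv2.absdiff(a['color'],b['color']).max(2)>40)
for n,q in dict(tongs=(.573,.3243,.09),tin=(.398,.515,.04),stack=(.65,-.13,.05)).items():
    u,v=np.round(px(b,q)).astype(int);print(n,u,v,'changed px',d[v-12:v+13,u-12:u+13].sum())
for f in('side13','top13'):
    c=load(f);u,v=px(c,[.4435,.1573,.034]);m=mask(c,(0,120,40),(12,255,255));n,l,st,ce=cv2.connectedComponentsWithStats(m)
    print(f,u,v,[(st[i].tolist(),ce[i].round(1).tolist()) for i in range(1,n) if abs(ce[i][0]-u)<12 and abs(ce[i][1]-v)<12 and st[i,4]>8])
E
```

```text
[ 0.4498003  -0.02265127  0.32617697] 8.576817305005687 [-0.39411755  0.59388034 -1.44932505] [0.08256419 0.10428952 0.00762065] 25.75
far-y du 0 dv 6 0.89
stack far-y du 0 dv 0 0.99
lownear du 0 dv 0 0.91
lowfar du 0 dv 0 1.0
-y -60 -76 dpx 1.11 dx -2 dz mm -2.2 score 0.56
-y -30 -76 dpx 0.74 dx -2 dz mm -1.5 score 0.53
-y 0 -76 dpx 0.66 dx -2 dz mm -1.4 score 0.59
-y 30 -76 dpx 2.08 dx 2 dz mm -4.4 score 0.6
-y 60 -76 dpx 2.65 dx -2 dz mm -5.7 score 0.67
far 106 -40 dpx 7.62 dx 2 dz mm -17.4 score 0.64
far 106 0 dpx 12 dx 2 dz mm -28.3 score 0.6
far 106 40 dpx 5.89 dx 0 dz mm -14.4 score 0.59
+y 0 67 dpx 4.31 dx -2 dz mm -10.3 score 0.51
+y 40 67 dpx 4.43 dx 2 dz mm -10.8 score 0.4
+y 70 67 dpx 4.31 dx 2 dz mm -10.6 score 0.48
pitch,roll deg [ -2.25 -15.7 ] off -24.2
[np.float64(0.0075), np.float64(0.0001), np.float64(0.1673)]
tongs 255 173 changed px 194
tin 187 173 changed px 6
stack 349 256 changed px 0
side13 225.85047859628077 218.0914176149014 []
top13 267.5152056772464 235.27776832059476 [([265, 232, 7, 6, 30], [268.0, 234.7])]
```

```bash
sed "s/a=load('side0')/a=load('side12')/; s/\[.4427,-.0225,.104\]/[.4504,-.0225,.2122]/" lev.py > lev2.py; python3 lev2.py side13 "[-.0003,0,.059]"
python3 - <<'E'
from h import *
import numpy as np
# wrist camera: tray rim relative to gripper must be unchanged between w12 and now
a=load('w12');b=snap('wrist','w13')
A,B=[cv2.cvtColor(x['color'],6)for x in(a,b)]
P=cv2.goodFeaturesToTrack(A[:180,:265],40,.02,8);q,ok,e=cv2.calcOpticalFlowPyrLK(A,B,P,None)
d=(q-P)[ok.ravel()==1].reshape(-1,2);print(len(d),np.median(d,0),np.abs(d).mean(0))
E
```

```text
-y -60 -76 dpx 0.39 dx -2 dz mm -0.8 score 0.63
-y -30 -76 dpx 0.4 dx -2 dz mm -0.8 score 0.54
-y 0 -76 dpx 4.74 dx -1 dz mm -9.9 score 0.8
-y 30 -76 dpx 1.45 dx -1 dz mm -3.1 score 0.91
-y 60 -76 dpx 1.17 dx 0 dz mm -2.5 score 0.98
far 106 -40 dpx 4.79 dx -1 dz mm -10.9 score 0.6
far 106 0 dpx 10.46 dx 2 dz mm -24.7 score 0.57
far 106 40 dpx 5.79 dx 1 dz mm -14.1 score 0.62
+y 0 67 dpx -6.83 dx -2 dz mm 16.3 score 0.69
+y 40 67 dpx -10.97 dx 2 dz mm 26.6 score 0.61
+y 70 67 dpx -10.98 dx -2 dz mm 27.0 score 0.62
pitch,roll deg [-6.35 10.52] off 9.8
40 [-0.2667389  -0.21674132] [5.6305575 1.6969706]
```

Run:
```python
from h import *
print(order.finish_job()); s=telemetry.sense();print(s['time_s'],s['gripper_width']*87,s['wrist_force'])
```

```text
the job is handed in; nothing more can be done
None
the job is handed in; nothing more can be done
```

The job is done and handed in at about 26 s on the robot clock. No verdict was reported.

**What I did:**
- **Plug:** I took it out of the top tray with the tongs and stood it on the offcut. It was touched only with the tongs. A wrist picture right after release showed it standing where I predicted, and a later top view still showed it there.
- **Tongs:** I put them back in the block. Their pad sits at the same side-camera pixel as before I picked them up, within 0.1 px.
- **Top tray:** I gripped the near short rim close to its +y corner and eased it up at roughly 20–25 mm/s. The near clips let go first, then the far ones, with the wrist force about 4 N at most. I then lifted it about 167 mm, and it was still firmly gripped (opening 8.6 mm, about the tray's weight on the wrist).

**Last checks:**
- **Stack and tin:** the stack showed no more than about 1 px of movement in the side view. The tin looked unchanged (6 changed pixels).
- **Level:** at 108 mm of lift the tray was level within about 1°, judged from the far-rim matches. At the final height the side-view check failed: its matches were poor and gave absurd tilts, and I did not trust them. Instead I relied on the wrist view, where the tray moved only a median 0.3 px relative to the gripper since the level reading.
- **Not confirmed:** the final side picture showed changes at the tongs, probably because the raised tray hides them there. Both near corners rose at about the same time, so the peel was more edge-first than strictly one corner.

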